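Walk the die block round to the fence

ROBOT

A 6-joint arm with a two-finger parallel gripper is mounted at the origin on the work surface; the furniture and walls round the work are solid. World frame = base frame: x ahead of the robot, y to its left, z up, the work surface at z = 0. Lengths are in mm, angles in degrees, forces in N, time in s.
With the tool pointing down it reaches from about 300 to 850 mm from the base axis. Payload 4.2 kg.
Tool frame: the origin (TCP) lies at the centre of the arm's flange, where the gripper is bolted on; the fingertips stand 191 mm ahead of it and the grasp point (between the pads) lies 172 mm ahead of it; y points along the fingers, x is the direction in which the jaws open and shut, and the axes are right-handed (so a half turn about y gives the same grasp; the last joint's range is limited). The gripper opens to 91 mm and grips with 3 to 60 N. Pads are 32 mm wide; open, the fingers measure 118 mm over their backs; the gripper's body (76 mm by 178 mm) begins 60 mm behind the grasp point.
Start: joints at [-73.51, 18.312, 89.639, -0, 72.044, -1.146], TCP at [174.202, -547.975, 404.776] pointing down, gripper open.
Joint ranges: [-177.97, 177.97], [-48.28, 115.42], [12.27, 149.76], [-77.06, 257.06], [2.81, 150.46], [-146.56, 146.56]. Speed limits (degrees/s): [147.25, 147.25, 180, 180, 180, 180].

INTERFACE

Orientations are given as [roll, pitch, yaw] about the fixed x, y, z axes, in that order (R = Rz(yaw) Ry(pitch) Rx(roll)).
In Python, from workcell import env gives the robot as it stands.
- The arm moves only by the tool carry_out, never from a script. Its argument "increments" is a list of rows, each a list of 3 entries, a list of its own where there are three numbers: the turn, a rotation vector about the tool's x, y, z in rad, then the shift along the tool's x, y, z in mm, then the closure, from 0 (fully open) to 1 (shut). In form: [[[wx, wy, wz], [dx, dy, dz], claw], ...]. A call has 1 to 10 rows; each row is the pose to reach, as a shift and turn from the pose commanded when the call began, along the tool's axes at that moment; what a row does not reach only later rows make up. A row lasts 1/12 s, in which the tool goes at most 41.7 mm and 7.16 degrees, less where a joint would pass 70% of its speed; a pose out of reach is approached as far as the arm can. A call with a gripper value outside its range is refused whole. The fingers move at their own pace and stop on an object; "force" is the grip in N (left out, the last holds). Time passes only in rows, so rows that repeat a pose let the fingers close. It gives the time, the measured TCP pose, the force and the opening at its end, in the units of the state.
- env.state(): the state, without advancing time (a new reading comes with each control period).
- env.grab_frame(name): name is "scene" or "top"; returns a dict with "frame" (420x560x3 uint8, blue, green, red), "z_map" (420x560 float32, mm along the optical axis (not along the pixel's ray), 0 where there is no reading), "camera_matrix" (3x3 intrinsics, pixels), "k1" (the pictures are not rectified: a ray, as slopes to the right and down, at radius r is drawn at 1 + k1 r^2 times it, then the intrinsics apply), "rvec" (rotation vector, rad) and "tvec" (3), from world to camera coordinates, as OpenCV has them. Camera axes: x right, y down, z forward; pixel columns grow to the right and rows downward; lengths in mm; the calibration is good to about 2 mm. A picture is of the moment at which its call begins.
- env.job_done(): hands the job in, once; it reports no verdict.
The state is a dict: "time_s": time; "qpos": joint angles; "qvel": joint speeds; "effort": joint torques, N m; "ee_pos": TCP position; "ee_rot": TCP orientation; "force": force on the tool from outside, world axes, zero at the start; "torque": the same for the moment, N m; "gripper_width": finger opening in mm.
Only numpy, scipy, OpenCV 4.12 (cv2) and the standard library are available. Lean on these libraries where they do the work, as an engineer would, in place of code of your own. Each camera call takes 0.05 s, during which the arm holds its last target. There are 200 camera calls.

TASK

Without gripping, lifting or tipping it, walk the heavy dark die block round by pushing its sides with the fingertips, one corner and then the other as needed: first turn it until its bright milled face looks squarely at the blue fence while it is still clear of the fence, then push it on until that face lies flat against the fence, with no part of the face hanging past either end of the fence. Do not drag it along from on top or let a corner knock against the fence while the block stands askew, and leave everything else on the bench where it is.

Things in the scene. Friction and masses are not known exactly. Their poses are not given: they have to be found in the camera images.
- die_block: dark cast block on the bench, one long side milled bright; 80 (its x) x 120 (its y) x 55 mm high, about 1.1 to 1.7 kg, loose, too wide to grip; sliding takes roughly 6 to 20 N. Origin: centre of its underside; +x points out of the bright face, z up. Plain back face at x = -40 mm, ends at y = -60 and +60 mm. The dark rounds on its top are only shallow: treat it as solid.
- face_left (a point): end of the bright milled face on the block's +y side: block frame (+40, +60, +27.5) mm, at half height
- face_right (a point): end of the bright milled face on the block's -y side: block frame (+40, -60, +27.5) mm, at half height
- fence: fixed blue steel fence: upright bar 200 mm long (its y), 12 mm thick, 55 mm high, with foot, ribs and bolts behind it (to x = +34 mm). Origin at bench level, mid-length, in the flat working face, which is the plane x = 0 of its frame and looks to -x, roughly at the robot. The block starts on the -x side; when done the block's x axis points along the fence's +x.
- magnet_yellow: bystander: yellow three-cornered welding magnet lying flat, 68 x 90 x 19 mm; origin under its centre
- magnet_red: bystander: red three-cornered welding magnet lying flat, 68 x 90 x 19 mm; origin under its centre
- tip_box: bystander: small orange box with a grey lid, 46 x 76 x 27 mm; origin under its centre
- hex_nut: bystander: grey hexagon nut lying flat, 24 x 27 x 14 mm; origin under its centre

How it is judged:
By the outcome, as a careful person would: the job done as asked, in the order asked, and still so for the second after the job is handed in, with the robot touching nothing.
It also fails if it takes over 67 s, if anything falls off the work surface, if the arm or the gripper's body presses on something with over 40 N, if the wrist force passes 120 N, or if a joint passes its speed limit or range.

## Working session

There is one attempt and no reset: what is moved stays moved. The work goes in short steps, Python scripts to look and compute and a tool call to move; the robot and the scene stay as the last step left them, time stands still between calls to the robot, and variables do not carry over. Pictures are saved under pics/ and viewed, about 8 in all and at most 12, crops included, and the job is handed in when it is done.

Besides the shell and the picture viewer there is one more tool, called after ">>>" as name(argument=value, ...) on one line, values as JSON. carry_out: Moves the arm, as the interface text tells. Its arguments: {"type":"object","properties":{"increments":{"type":"array","items":{"type":"array"}},"force":{"type":"number"}},"required":["increments"]}

```bash
mkdir -p pics; ls; cat > h.py <<'E'
import numpy as np, cv2
from workcell import env
def grab(n):
    g=env.grab_frame(n); return g
def cloud(g):
    K=np.array(g['camera_matrix']);z=g['z_map'];h,w=z.shape
    u,v=np.meshgrid(np.arange(w),np.arange(h))
    d=np.stack([(u-K[0,2])/K[0,0],(v-K[1,2])/K[1,1]],-1)
    s=d.copy()
    for _ in range(10): s=d/(1+g['k1']*(s**2).sum(-1,keepdims=True))
    P=np.concatenate([s,np.ones((h,w,1))],-1)*z[...,None]
    R=cv2.Rodrigues(np.array(g['rvec'],float))[0]
    W=(P-np.array(g['tvec'],float).ravel())@R
    W[z<=0]=np.nan
    return W
E
python3 - <<'E'
from h import *
print(env.state())
for n in('scene','top'):
    g=grab(n); cv2.imwrite(f'pics/{n}0.png',g['frame']); np.savez(f'{n}0.npz',W=cloud(g),f=g['frame'])
    print(n,g['k1'],np.array(g['camera_matrix']).round(1).tolist(),g['rvec'],g['tvec'])
E
```

```text
pics
{'time_s': 0.0, 'qpos': array([-7.35101909e+01,  1.83527094e+01,  8.97052832e+01, -1.50202620e-03,
        7.20437668e+01, -1.14755176e+00]), 'qvel': array([ 0.00755474,  0.0592362 , -0.00962789,  0.00703453,  0.10520491,
       -0.03703974]), 'effort': array([ 2.07886544e-03, -4.12458801e+01, -2.31972009e+01,  7.30533572e-02,
        4.55062289e-02, -1.32514192e-04]), 'ee_pos': array([ 174.15730396, -547.82707813,  403.91687714]), 'ee_rot': array([-89.99938979,   0.10176771, -72.36217424]), 'force': array([ 0.14618299,  0.90064732, -0.19760439]), 'torque': array([-0.05467328, -0.02124365, -0.0215633 ]), 'gripper_width': 91.20725764095259}
scene -0.02515067396747064 [[391.3, 0.0, 286.5], [0.0, 391.3, 215.6], [0.0, 0.0, 1.0]] [ 1.04601376 -2.06025022  1.31265143] [297.91380953 178.0870933  891.21539656]
top -0.045189561396921804 [[414.0, 0.0, 275.3], [0.0, 414.0, 214.9], [0.0, 0.0, 1.0]] [ 2.1905895  -2.13842591  0.09853281] [ 62.03695894 407.59424667 977.43559516]
```

View pics/top0.png

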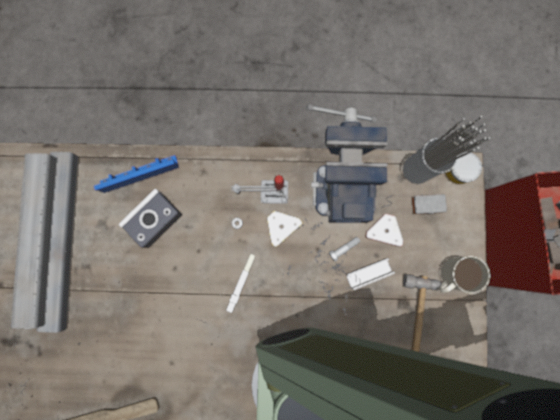

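View pics/scene0.png

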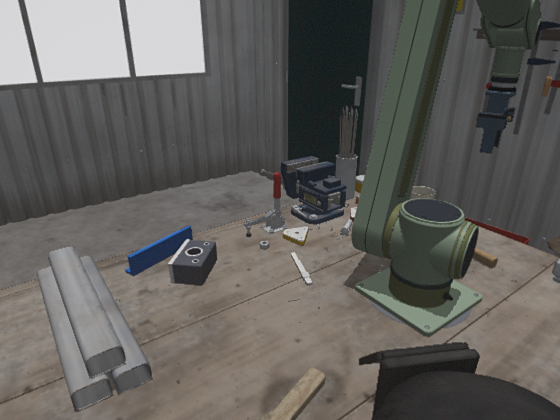

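Top view: block about (150,219), bright side facing upper-left; fence running (97,187)–(177,162); nut at (237,223); steel beams at left (x<75).

```bash
cat >> h.py <<'E'
def comps(W,f,zlo=48,zhi=62):
    m=((W[...,2]>zlo)&(W[...,2]<zhi)).astype(np.uint8); return m
def rect(W,m,ux,vx):
    P=W[vx[0]:vx[1],ux[0]:ux[1]][m[vx[0]:vx[1],ux[0]:ux[1]]>0]
    r=cv2.minAreaRect(P[:,:2].astype(np.float32)); return P,r,cv2.boxPoints(r)
E
python3 - <<'E'
from h import *
d=np.load('top0.npz');W,f=d['W'],d['f']
m=comps(W,f)
for nm,u,v in(('block',(115,185),(190,252)),('fence',(88,185),(150,195))):
    mm=m.copy()
    if nm=='fence': 
        mm&=(f[...,0].astype(int)-f[...,2]>50)
    P,r,b=rect(W,mm,u,v); print(nm,len(P),np.median(P[:,2]),r,b.round(1).tolist())
print('bench z',np.nanmedian(W[255:285,100:200,2]))
for nm,u,v in(('nut',(230,244),(216,231)),('beam',(40,80),(150,330)),('clamp',(230,292),(172,205))):
    Q=W[v[0]:v[1],u[0]:u[1]].reshape(-1,3);Q=Q[Q[:,2]>6];print(nm,Q.min(0).round(),Q.max(0).round())
cv2.imwrite('pics/crop0.png',cv2.resize(f[145:260,60:260],None,fx=4,fy=4,interpolation=cv2.INTER_CUBIC))
E
```

```text
block 1693 54.5710188249313 ((389.1625061035156, 369.76385498046875), (80.8126449584961, 119.35139465332031), 46.33589553833008) [[318.1000061035156, 381.70001220703125], [404.3999938964844, 299.29998779296875], [460.20001220703125, 357.79998779296875], [373.8999938964844, 440.20001220703125]]
fence 457 54.3530077945768 ((491.251708984375, 410.8073425292969), (13.212401390075684, 198.29295349121094), 20.2882080078125) [[450.70001220703125, 501.5], [519.4000244140625, 315.5], [531.7999877929688, 320.1000061035156], [463.1000061035156, 506.1000061035156]]
bench z -0.8463632053304337
nut [375. 152.   7.] [399. 177.  20.]
beam [118. 567.   6.] [555. 627.  94.]
clamp [439.  45.   6.] [496. 178. 177.]
```

View pics/crop0.png

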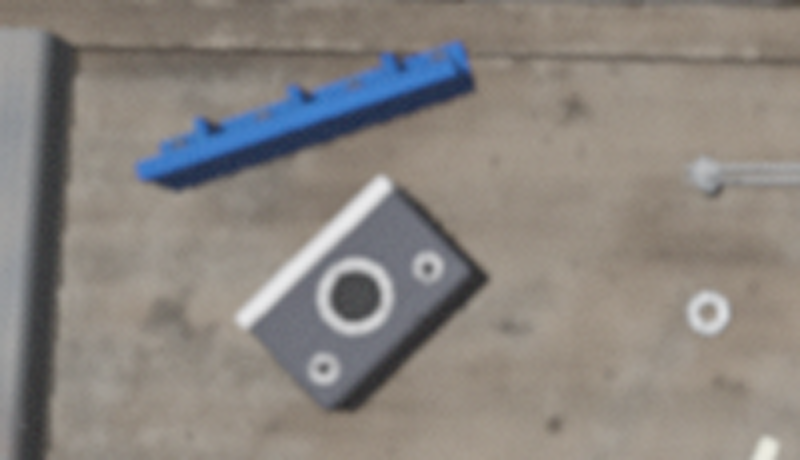

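The crop shows the block's bright strip on its upper-left side, from (385,180) to (240,322), facing the fence about 26° askew. Measured in the fence frame, the block centre is at (-103, -3) mm. I'll push along the fence normal with the half-closed fingertips against the back face. The +y corner gets pushed first, until both tips bear on the face.

>>> carry_out(increments=[[[0,0,0],[-30,-25,27],0.31],[[0,0,0],[-61,-25,55],0.31],[[0,0,0],[-91,-25,83],0.31],[[0,0,0],[-121,-25,111],0.31],[[0,0,0],[-152,-25,138],0.31],[[0,0,0],[-182,-25,166],0.31],[[0,0,0],[-212,-25,193],0.31],[[0,0,0],[-243,-25,221],0.31],[[0,0,0],[-273,-25,249],0.31],[[0,0,0],[-303,-25,277],0.31]], force=20)

```text
time_s: 0.93
ee_pos: [346.3, -173.5, 429.7]
ee_rot: [-90.0, -0.0, -72.4]
force: [1.5, 0.0, 0.2]
gripper_width: 63.2
```

>>> carry_out(increments=[[[0,0,0],[-39,0,14],0.31],[[0,0,0],[-78,0,28],0.31],[[0,0,0],[-117,0,40],0.31],[[0,0,0],[-156,0,50],0.31],[[0,0,0],[-195,0,60],0.31],[[0,0,0],[-234,0,68],0.31],[[0,0,0],[-273,0,75],0.31],[[0,0,0],[-312,0,80],0.31],[[0,0,0],[-351,0,84],0.31],[[0,0,0],[-390,0,88],0.31]])

```text
time_s: 1.77
ee_pos: [310.9, 224.6, 429.6]
ee_rot: [-90.0, -0.0, -72.3]
force: [1.4, 0.4, -0.3]
gripper_width: 63.0
```

>>> carry_out(increments=[[[0,0,0],[-35,0,2],0.31],[[0,0,0],[-70,0,4],0.31],[[0,-0.023,0],[-106,30,6],0.31],[[0,-0.046,0],[-106,65,6],0.31],[[0,-0.046,0],[-106,100,6],0.31],[[0,-0.046,0],[-106,130,6],0.31],[[0,-0.046,0],[-106,130,6],0.31]])

```text
time_s: 2.35
ee_pos: [283.7, 324.1, 294.6]
ee_rot: [-90.7, -0.3, -69.7]
force: [-0.4, -0.2, -0.2]
gripper_width: 62.9
```

```bash
python3 - <<'E'
from h import *
g=grab('top');W=cloud(g);f=g['frame']
s=env.state();print(s['ee_pos'],s['ee_rot'],s['qpos'])
cv2.imwrite('pics/a1.png',f)
E
```

```text
[284.75364301 324.95589707 297.43568864] [-90.39156925  -0.20448623 -69.70857752] [ 4.72488482e+01  1.17627422e+01  1.16382030e+02 -6.00969148e-03
  5.22969496e+01  1.16961818e+02]
```

View pics/a1.png

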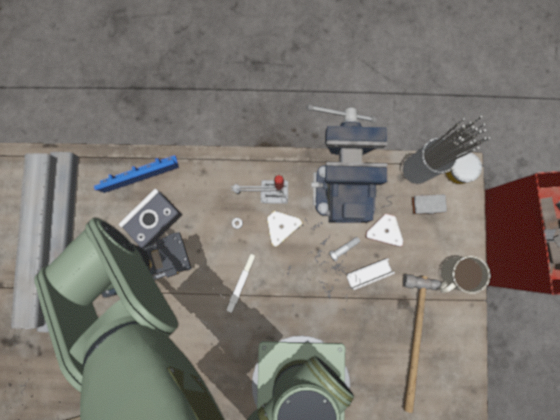

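The hand is behind the block, around (165,255), the nut is untouched and the area below is clear. Descending to tip height of about 10 mm.

>>> carry_out(increments=[[[0,0,0],[0,30,0],0.31],[[0,0,0],[0,60,0],0.31],[[0,0,0],[0,85,0],0.31],[[0,0,0],[0,97,0],0.31],[[0,0,0],[0,97,0],0.31],[[0,0,0],[0,97,0],0.31]])

```text
time_s: 2.9
ee_pos: [286.5, 326.3, 204.0]
ee_rot: [-89.9, 0.1, -69.8]
force: [-0.0, 0.3, 0.9]
gripper_width: 62.6
```

>>> carry_out(increments=[[[0,0,0],[0,0,4],0.31],[[0,0,0],[0,0,8],0.31],[[0,0,0],[0,0,12],0.31],[[0,0,0],[0,0,16],0.31],[[0,0,0],[0,0,20],0.31],[[0,0,0],[0,0,23],0.31],[[0,0,0],[0,0,26],0.31],[[0,0,0],[0,0,29],0.31],[[0,0,0],[0,0,32],0.31],[[0,0,0],[0,0,35],0.31]])

```text
time_s: 3.73
ee_pos: [316.4, 336.8, 202.3]
ee_rot: [-90.5, -0.1, -69.7]
force: [-14.1, -0.3, 9.9]
gripper_width: 62.9
```

>>> carry_out(increments=[[[0,0,0],[0,0,2.5],0.31],[[0,0,0],[0,0,5],0.31],[[0,0,0],[0,0,7.5],0.31],[[0,0,0],[0,0,10],0.31],[[0,0,0],[0,0,12.5],0.31],[[0,0,0],[0,0,15],0.31],[[0,0,0],[0,0,17],0.31],[[0,0,0],[0,0,19],0.31],[[0,0,0],[0,0,20],0.31],[[0,0,0],[0,0,20],0.31]])

```text
time_s: 4.57
ee_pos: [335.0, 344.1, 202.3]
ee_rot: [-90.4, -0.1, -69.7]
force: [-10.3, 1.6, 7.2]
gripper_width: 63.1
```

```bash
cat >> h.py <<'E'
O=np.array([485.,408.5]);X=np.array([.938,.347]);X/=np.linalg.norm(X);Y=np.array([-X[1],X[0]])
def fr(p): p=np.asarray(p)[...,:2]-O; return np.stack([p@X,p@Y],-1)
def look(name=None):
    s=env.state();print('tcp fence',fr(s['ee_pos']).round(1),'F',s['force'].round(1),'t',s['time_s'])
    for n in('top','scene'):
        g=grab(n);W=cloud(g);f=g['frame']
        q=fr(W);m=(W[...,2]>50)&(W[...,2]<60)&(q[...,0]>-160)&(q[...,0]<-3)&(abs(q[...,1])<110)
        hsv=cv2.cvtColor(f,cv2.COLOR_BGR2HSV); m&=~((hsv[...,1]>70))
        k,l,st,_=cv2.connectedComponentsWithStats(m.astype(np.uint8))
        if k<2: print(n,'none');continue
        b=1+np.argmax(st[1:,4]);P=q[l==b]
        r=cv2.minAreaRect(P.astype(np.float32));print(n,len(P),[np.round(x,1) for x in r],cv2.boxPoints(r).round(1).tolist())
        # front edge line: for bins along y take max x
        ys=np.arange(P[:,1].min()+6,P[:,1].max()-6,4)
        e=np.array([(np.percentile(P[abs(P[:,1]-y)<3][:,0],99),y) for y in ys if (abs(P[:,1]-y)<3).sum()>4])
        if len(e)>5: c=np.polyfit(e[:,1],e[:,0],1);print('  front edge yaw',-np.degrees(np.arctan(c[0])),'x at mid',np.polyval(c,e[:,1].mean()),'resid',np.std(e[:,0]-np.polyval(c,e[:,1])))
        if name: cv2.imwrite(f'pics/{name}_{n}.png',f)
E
python3 -c "
from h import *
look('b')"
```

```text
tcp fence [-163.    -8.3] F [-10.3   1.6   7.2] t 4.5667
top 1027 [array([-80.7, -27.5]), array([79.2, 81.6]), np.float64(19.4)] [[-131.6999969482422, -2.200000047683716], [-104.5, -79.19999694824219], [-29.799999237060547, -52.79999923706055], [-56.900001525878906, 24.200000762939453]]
  front edge yaw -0.7898656870572165 x at mid -47.72147694911198 resid 10.946454946444284
scene 154 [array([-105.3,   46.5]), array([ 38.5, 101.7]), np.float64(81.4)] [[-158.39999389648438, 35.099998474121094], [-57.900001525878906, 19.899999618530273], [-52.099998474121094, 58.0], [-152.6999969482422, 73.19999694824219]]
  front edge yaw 23.13782488710116 x at mid -66.76082187910883 resid 0.5054510511254822
```

Turned about 7° so far, but friction at the corner costs lever arm and the block moves forward too much. I'll back off, re-place the finger just inside the corner, and push diagonally (+x, +y) so the block rotates more.

>>> carry_out(increments=[[[0,0,0],[0,0,-4],0.31],[[0,0,0],[0,0,-8],0.31],[[0,0,0],[6,0,-8],0.31],[[0,0,0],[12,0,-8],0.31],[[0,0,0],[12,0,-4],0.31],[[0,0,0],[12,0,0],0.31],[[0,0,0],[12,0,2],0.31],[[0,0,0],[12,0,4],0.31],[[0,0,0],[12,0,5],0.31],[[0,0,0],[12,0,5],0.31]])

```text
time_s: 5.5
ee_pos: [344.2, 334.0, 202.2]
ee_rot: [-90.5, -0.1, -69.7]
force: [-10.0, -2.3, 6.7]
gripper_width: 62.9
```

>>> carry_out(increments=[[[0,0,0],[-1.5,0,1.3],0.31],[[0,0,0],[-3,0,2.6],0.31],[[0,0,0],[-4.5,0,4],0.31],[[0,0,0],[-6,0,5.2],0.31],[[0,0,0],[-7.5,0,6.5],0.31],[[0,0,0],[-9,0,7.8],0.31],[[0,0,0],[-10.5,0,9],0.31],[[0,0,0],[-12,0,10.4],0.31],[[0,0,0],[-12,0,10.4],0.31],[[0,0,0],[-12,0,10.4],0.31]])

```text
time_s: 6.33
ee_pos: [351.1, 349.3, 202.2]
ee_rot: [-90.2, -0.1, -69.7]
force: [-3.1, -3.9, 1.2]
gripper_width: 62.9
```

```bash
python3 -c "
from h import *
look('c')
a=cv2.imread('pics/c_top.png')[140:280,60:260];b=cv2.imread('pics/c_scene.png')[200:310,100:257]
a=cv2.resize(a,(570,400),interpolation=2);b=cv2.resize(b,(570,400),interpolation=2)
cv2.imwrite('pics/c.png',cv2.resize(np.vstack([a,b]),(427,600)))"
```

```text
tcp fence [-146.1   -9. ] F [-3.1 -3.9  1.2] t 6.3333
top 742 [array([-68.7, -25. ]), array([60.7, 79.4]), np.float64(10.5)] [[-105.80000305175781, 8.5], [-91.19999694824219, -69.5], [-31.600000381469727, -58.400001525878906], [-46.099998474121094, 19.600000381469727]]
  front edge yaw 6.862915945410682 x at mid -40.05187000211151 resid 1.0716080903235448
scene 208 [array([-103.,   46.]), array([ 30.5, 109.4]), np.float64(87.0)] [[-158.39999389648438, 33.599998474121094], [-49.20000076293945, 27.899999618530273], [-47.599998474121094, 58.29999923706055], [-156.8000030517578, 64.0999984741211]]
```

View pics/c.png

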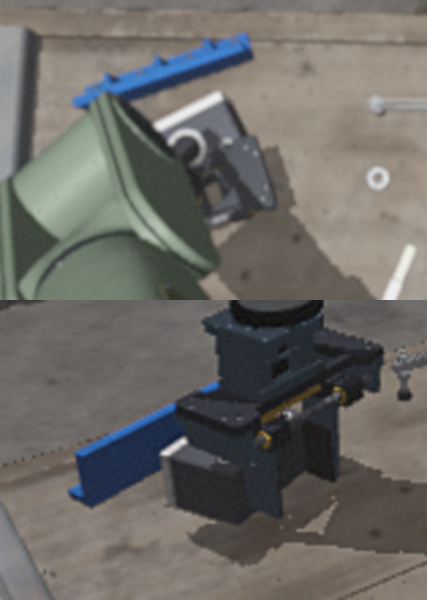

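Working well: yaw is now about 10°, and the near corner is still about 31 mm clear of the fence. Continuing the same push.

>>> carry_out(increments=[[[0,0,0],[-1.2,0,1.1],0.31],[[0,0,0],[-2.4,0,2.2],0.31],[[0,0,0],[-3.6,0,3.3],0.31],[[0,0,0],[-4.8,0,4.4],0.31],[[0,0,0],[-6,0,5.5],0.31],[[0,0,0],[-7,0,6.6],0.31],[[0,0,0],[-8,0,7.7],0.31],[[0,0,0],[-8,0,7.7],0.31]])

```text
time_s: 7.1
ee_pos: [356.3, 360.6, 202.6]
ee_rot: [-90.0, 0.0, -69.7]
force: [-1.6, -2.2, -2.1]
gripper_width: 63.1
```

```bash
python3 -c "
from h import *
look('d')"
```

```text
tcp fence [-137.3   -0.3] F [-1.6 -2.2 -2.1] t 7.1
top 673 [array([-64. , -18.3]), array([51.6, 91. ]), np.float64(1.0)] [[-90.5999984741211, 26.799999237060547], [-89.0, -64.19999694824219], [-37.29999923706055, -63.29999923706055], [-39.0, 27.700000762939453]]
  front edge yaw 0.477655898768011 x at mid -39.840594398760466 resid 0.5078140747702979
scene 169 [array([-96.8,  46.5]), array([119.1,  21.6]), np.float64(3.8)] [[-156.89999389648438, 53.29999923706055], [-155.39999389648438, 31.799999237060547], [-36.599998474121094, 39.70000076293945], [-38.099998474121094, 61.20000076293945]]
```

Yaw is about 0.5–1° and the face is about 39 mm clear. I'll push straight with both tips to square it against them, then retreat for a clear measurement.

>>> carry_out(increments=[[[0,0,0],[0,0,2],0.31],[[0,0,0],[0,0,4],0.31],[[0,0,0],[0,0,6],0.31],[[0,0,0],[0,0,8],0.31],[[0,0,0],[0,0,10],0.31],[[0,0,0],[0,0,12],0.31],[[0,0,0],[0,0,12],0.31],[[0,0,0],[0,0,12],0.31]])

```text
time_s: 7.87
ee_pos: [365.7, 363.6, 202.8]
ee_rot: [-90.3, -0.0, -69.8]
force: [-8.7, -2.7, 4.9]
gripper_width: 62.9
```

>>> carry_out(increments=[[[0,0,0],[0,0,-30],0.31],[[0,0,0],[0,0,-60],0.31],[[0,0,0],[0,0,-90],0.31],[[0,0,0],[0,-40,-110],0.31],[[0,0,0],[0,-80,-120],0.31],[[0,0,0],[30,-120,-120],0.31],[[0,0,0],[70,-120,-120],0.31],[[0,0,0],[110,-120,-120],0.31],[[0,0,0],[150,-120,-120],0.31],[[0,0,0],[150,-120,-120],0.31]])

```text
time_s: 8.7
ee_pos: [308.7, 177.6, 324.0]
ee_rot: [-89.7, -0.1, -70.2]
force: [-0.0, 0.3, 0.4]
gripper_width: 63.1
```

```bash
python3 -c "
from h import *
look('e')
d=np.load('top0.npz');W,f=d['W'],d['f'];q=fr(W)
m=(W[...,2]>45)&(W[...,2]<62)&(f[...,0].astype(int)-f[...,2]>40)&(abs(q[...,1])<95)&(abs(q[...,0])<30)
P=q[m];e=np.array([(np.percentile(P[abs(P[:,1]-y)<3][:,0],3),y) for y in range(-90,91,4)])
c=np.polyfit(e[:,1],e[:,0],1);print('fence yaw err',-np.degrees(np.arctan(c[0])),'x0',c[1],np.std(e[:,0]-np.polyval(c,e[:,1])))
a=cv2.imread('pics/e_top.png')[140:280,60:260];cv2.imwrite('pics/e.png',cv2.resize(a,(800,560),interpolation=2))"
```

```text
tcp fence [-245.4 -155.4] F [-0.   0.3  0.4] t 8.7
top 1624 [array([-69.5,  -4.6]), array([ 78.3, 119.5]), np.float64(0.0)] [[-108.69999694824219, 55.099998474121094], [-108.5999984741211, -64.4000015258789], [-30.299999237060547, -64.4000015258789], [-30.399999618530273, 55.099998474121094]]
  front edge yaw 0.05626897247244656 x at mid -31.86659998248912 resid 0.5517822059540215
scene 839 [array([-70.7,  -3.8]), array([121.8,  83.8]), np.float64(89.8)] [[-112.80000305175781, -64.5], [-29.0, -64.9000015258789], [-28.5, 56.900001525878906], [-112.30000305175781, 57.29999923706055]]
  front edge yaw -0.2546498087332775 x at mid -32.47485952481677 resid 1.1547728513412956
fence yaw err -0.18063787003187118 x0 0.8891519291386341 0.38476020074099687
```

View pics/e.png

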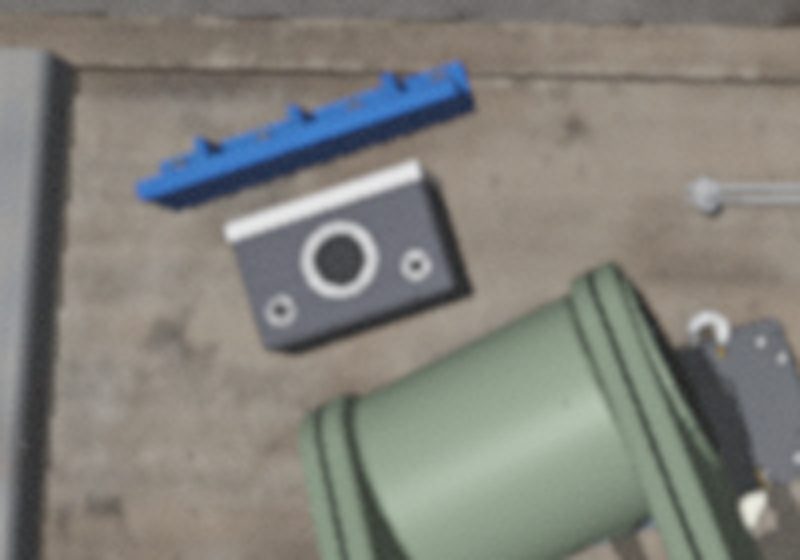

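Clear view: block at (345,255) with the bright strip parallel to the fence (within about 0.25°), roughly 32 mm gap, and centred about 4 mm toward −y. Going back in to push it home.

>>> carry_out(increments=[[[0,0,0],[-40,0,0],0.31],[[0,0,0],[-80,0,0],0.31],[[0,0.003,0],[-120,0,0],0.31],[[0,0.003,0],[-146,30,0],0.31],[[0,0.003,0],[-146,65,0],0.31],[[0,0.003,0],[-146,100,10],0.31],[[0,0.003,0],[-146,120,35],0.31],[[0,0.003,0],[-146,120,65],0.31],[[0,0.003,0],[-146,120,95],0.31],[[0,0.003,0],[-146,120,112],0.31]])

```text
time_s: 9.63
ee_pos: [363.3, 361.4, 202.3]
ee_rot: [-89.8, 0.1, -69.8]
force: [0.8, 0.9, 0.5]
gripper_width: 62.9
```

>>> carry_out(increments=[[[0,0,0],[0,0,3],0.31],[[0,0,0],[0,0,6],0.31],[[0,0,0],[0,0,9],0.31],[[0,0,0],[0,0,12],0.31],[[0,0,0],[0,0,15],0.31],[[0,0,0],[0,0,18],0.31],[[0,0,0],[0,0,21],0.31],[[0,0,0],[0,0,24],0.31],[[0,0,0],[0,0,24],0.31],[[0,0,0],[0,0,24],0.31]])

```text
time_s: 10.47
ee_pos: [380.0, 364.7, 202.3]
ee_rot: [-90.5, -0.1, -69.9]
force: [-9.6, -2.8, 4.7]
gripper_width: 63.0
```

```bash
python3 -c "
from h import *
look('f')"
```

```text
tcp fence [-113.6   -4.6] F [-9.6 -2.8  4.7] t 10.4667
top 592 [array([-41.8, -24.6]), array([51.1, 82.5]), np.float64(0.2)] [[-67.4000015258789, 16.5], [-67.0999984741211, -66.0], [-16.100000381469727, -65.80000305175781], [-16.399999618530273, 16.700000762939453]]
  front edge yaw 0.4440706914648541 x at mid -17.46364325261749 resid 0.37139427675088077
scene 181 [array([-75.2,  42.9]), array([117.1,  24.1]), np.float64(3.4)] [[-134.3000030517578, 51.5], [-132.89999389648438, 27.399999618530273], [-16.0, 34.29999923706055], [-17.399999618530273, 58.29999923706055]]
```

>>> carry_out(increments=[[[0,0,0],[0,0,1.5],0.31],[[0,0,0],[0,0,3],0.31],[[0,0,0],[0,0,4.5],0.31],[[0,0,0],[0,0,6],0.31],[[0,0,0],[0,0,7.5],0.31],[[0,0,0],[0,0,9],0.31],[[0,0,0],[0,0,10],0.31],[[0,0,0],[0,0,11],0.31],[[0,0,0],[0,0,12],0.31],[[0,0,0],[0,0,12],0.31]])

```text
time_s: 11.4
ee_pos: [390.7, 368.5, 202.3]
ee_rot: [-90.7, -0.2, -69.9]
force: [-11.1, -4.4, 6.8]
gripper_width: 63.0
```

>>> carry_out(increments=[[[0,0,0],[0,0,0.5],0.31],[[0,0,0],[0,0,1],0.31],[[0,0,0],[0,0,1.5],0.31],[[0,0,0],[0,0,2],0.31],[[0,0,0],[0,0,2.5],0.31],[[0,0,0],[0,0,3],0.31],[[0,0,0],[0,0,3],0.31]])

```text
time_s: 11.98
ee_pos: [393.4, 369.5, 202.3]
ee_rot: [-90.7, -0.2, -69.9]
force: [-11.9, -4.3, 7.2]
gripper_width: 63.0
```

>>> carry_out(increments=[[[0,0,0],[0,0,0.5],0.31],[[0,0,0],[0,0,1],0.31],[[0,0,0],[0,0,1.5],0.31],[[0,0,0],[0,0,2],0.31],[[0,0,0],[0,0,2],0.31]])

```text
time_s: 12.4
ee_pos: [395.3, 370.2, 202.3]
ee_rot: [-90.7, -0.2, -69.9]
force: [-11.8, -4.3, 7.2]
gripper_width: 63.0
```

>>> carry_out(increments=[[[0,0,0],[0,0,0.5],0.31],[[0,0,0],[0,0,1],0.31],[[0,0,0],[0,0,1.5],0.31],[[0,0,0],[0,0,1.5],0.31]])

```text
time_s: 12.73
ee_pos: [396.7, 370.7, 202.3]
ee_rot: [-90.7, -0.2, -69.9]
force: [-11.2, -4.3, 7.2]
gripper_width: 62.8
```

>>> carry_out(increments=[[[0,0,0],[0,0,0.5],0.31],[[0,0,0],[0,0,1],0.31],[[0,0,0],[0,0,1],0.31]])

```text
time_s: 12.98
ee_pos: [397.2, 371.0, 202.3]
ee_rot: [-90.8, -0.2, -69.9]
force: [-13.1, -4.0, 8.9]
gripper_width: 62.8
```

>>> carry_out(increments=[[[0,0,0],[0,0,0.5],0.31],[[0,0,0],[0,0,1],0.31],[[0,0,0],[0,0,1],0.31]])

```text
time_s: 13.23
ee_pos: [397.5, 371.1, 202.4]
ee_rot: [-90.9, -0.2, -69.9]
force: [-15.9, -5.0, 10.8]
gripper_width: 63.3
```

```bash
python3 -c "
from h import *
look('g')"
```

```text
tcp fence [-95.   -4.7] F [-15.9  -5.   10.8] t 13.2333
top 523 [array([-26.9, -26.1]), array([79. , 47.5]), np.float64(89.7)] [[-50.900001525878906, -65.4000015258789], [-3.4000000953674316, -65.69999694824219], [-3.0, 13.300000190734863], [-50.5, 13.600000381469727]]
  front edge yaw -0.5057537274444258 x at mid -4.290451984844868 resid 0.6228641985829486
scene 176 [array([-59.5,  44.2]), array([114.3,  25.1]), np.float64(7.4)] [[-117.9000015258789, 49.29999923706055], [-114.5999984741211, 24.399999618530273], [-1.2000000476837158, 39.099998474121094], [-4.400000095367432, 64.0]]
```

The force is climbing while the motion stalls, so the block has reached the fence. Pressing a little more so it seats flat.

>>> carry_out(increments=[[[0,0,0],[0,0,0.7],0.31],[[0,0,0],[0,0,1.4],0.31],[[0,0,0],[0,0,2.1],0.31],[[0,0,0],[0,0,2.8],0.31],[[0,0,0],[0,0,2.8],0.31],[[0,0,0],[0,0,2.8],0.31]])

```text
time_s: 13.83
ee_pos: [398.4, 371.5, 202.4]
ee_rot: [-91.2, -0.2, -69.9]
force: [-23.2, -5.6, 16.0]
gripper_width: 62.9
```

>>> carry_out(increments=[[[0,0,0],[0,0,0.7],0.31],[[0,0,0],[0,0,1.4],0.31],[[0,0,0],[0,0,2],0.31],[[0,0,0],[0,0,2],0.31],[[0,0,0],[0,0,2],0.31]])

```text
time_s: 14.25
ee_pos: [399.0, 371.8, 202.4]
ee_rot: [-91.4, -0.2, -69.9]
force: [-27.4, -7.1, 20.5]
gripper_width: 62.6
```

>>> carry_out(increments=[[[0,0,0],[0,0,-3],0.31],[[0,0,0],[0,0,-7],0.31],[[0,0,0],[0,0,-15],0.31],[[0,0,0],[0,0,-45],0.31],[[0,0,0],[0,0,-80],0.31],[[0,0,0],[0,-30,-105],0.31],[[0,0,0],[0,-70,-120],0.31],[[0,0,0],[30,-110,-120],0.31],[[0,0,0],[70,-120,-120],0.31],[[0,0,0],[110,-120,-120],0.31]])

```text
time_s: 15.08
ee_pos: [330.8, 235.2, 326.2]
ee_rot: [-89.4, 0.1, -69.6]
force: [2.2, 0.1, -1.1]
gripper_width: 62.6
```

>>> carry_out(increments=[[[0,0,0],[40,0,0],0.31],[[0,0,0],[80,-20,0],0.31],[[0,0,0],[120,-40,0],0.31],[[0,0,0],[120,-40,0],0.31]])

```text
time_s: 15.42
ee_pos: [373.3, 118.9, 365.3]
ee_rot: [-89.6, -0.2, -70.1]
force: [0.7, 0.6, -0.1]
gripper_width: 62.8
```

```bash
python3 -c "
from h import *
look('k')
a=cv2.imread('pics/k_top.png')[140:280,60:260];b=cv2.imread('pics/k_scene.png')[200:320,110:281]
cv2.imwrite('pics/k.png',np.vstack([cv2.resize(a,(428,300),interpolation=2),cv2.resize(b,(428,300),interpolation=2)]))
def f2(nm):
    a=cv2.imread(nm).astype(int);return a
d=np.abs(f2('pics/k_top.png')-f2('pics/top0.png')).max(-1)
for n,(u,v) in dict(nut=(237,223),magA=(283,228),magB=(385,231),box=(430,204)).items(): print(n,d[v-14:v+14,u-18:u+18].mean().round(1))
"
```

```text
tcp fence [-205.3 -232.9] F [ 0.7  0.6 -0.1] t 15.4167
top 1536 [array([-40.4,  -6.1]), array([ 74.7, 119.8]), np.float64(0.2)] [[-78.0, 53.70000076293945], [-77.5, -66.0999984741211], [-2.9000000953674316, -65.80000305175781], [-3.299999952316284, 54.0]]
  front edge yaw 0.04143064296347789 x at mid -4.477777501774342 resid 0.7858621012555721
scene 769 [array([-42.5,  -6.8]), array([124.4,  78.3]), np.float64(89.8)] [[-81.80000305175781, -68.80000305175781], [-3.5, -69.0999984741211], [-3.0999999046325684, 55.29999923706055], [-81.4000015258789, 55.599998474121094]]
  front edge yaw 0.43831285890497995 x at mid -5.589583639346155 resid 2.3340619933754265
nut 45.4
magA 73.8
magB 3.7
box 3.8
```

View pics/k.png

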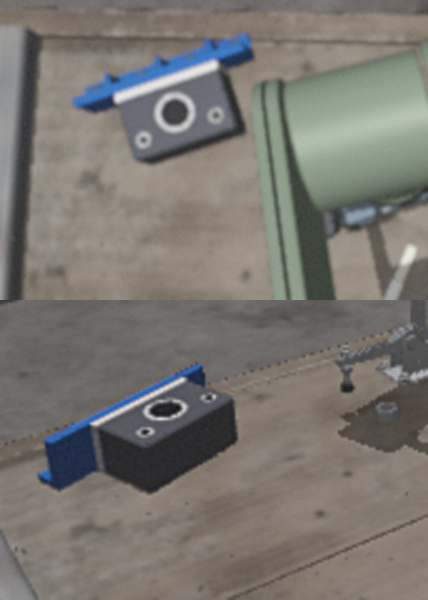

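```bash
python3 -c "
from h import *
print(env.state()['force'].round(1)); print(env.job_done())"
```

```text
[-0.5 -0.3 -0.1]
the job is handed in; nothing more can be done
None
```

The die block now lies with its bright face flat against the blue fence, and I handed the job in at about 15.4 s of the 67 s allowed.

- **Turning:** I pushed only on the back face with the half-closed fingertips. Pushing at the +y corner took the block from about 26° askew to within about 0.25° of square, while it was still about 32 mm clear of the fence. The first push moved it forward more than it turned it, so I re-placed the finger and pushed diagonally to finish the turn.
- **Pushing home:** Both fingertips pushed it straight on until the motion stalled at the fence. The highest wrist force I read was about 35 N, reached in the final press.
- **Last checks:** After the arm backed off, the top camera put the face parallel to the fence within about 0.2°. The block centre was 40.4 mm from the fence plane, against 40 mm for a flat fit. The face spans about −66 to +54 mm, well inside the fence's ±100 mm, and I saw no gap in either view.
- **What disagreed or stayed unchecked:**
  - The scene camera's front-edge fit gave 0.44°, but with a 2.3 mm scatter I gave it little weight.
  - Gaps under a millimetre are below what the cameras can show; I judged seating from the stall and the rising force.
  - The last picture comparison showed two bystanders (one magnet and the box) unchanged. The arm hid the nut and the other magnet from the top camera. The nut showed in the side view, apparently undisturbed; I did not re-check the other magnet.

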